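Lay the straightedge against two route pins

TASK

On the game board, show the straight route between the red and the yellow pin: pick up the aluminium straightedge, lay it flat on the board clear of the pins on the robot's side of them, then slide it until its red graduated edge touches both pins at once, and hold it pressed lightly against both for a moment. Be gentle, no more than a fingertip's push of 4 N on either pin, and leave the other things where they are. Let go with the straightedge lying flat, still against both pins, their little feelers pushed in.

Things in the scene. Friction and masses are not known exactly. Their poses are not given: they have to be found in the camera images.
- straightedge: Loose aluminium bar 320 x 40 x 5 mm, 0.11 to 0.23 kg, with a round black knob upright in its middle: 26 mm in diameter, 5 to 42 mm above the underside (grip or push here; the bar turns about a loosely held knob). Origin: centre of the underside. x along it, z up; the red graduated edge is at y = +20 mm, the plain one at -20 mm. Starts on the table to the robot's right of the board.
- board: Blue game board 300 (x) x 440 (y) x 6 mm, does not move; its x points away from the robot (to within 0.3 rad). Origin: centre of its underside on the table. z up. The side of the pins towards the robot is clear. The straightedge slides on it with a drag under 1 N, more if pressed down.
- pin_red: Red disc on the board, 46 mm wide with a white rim, carrying an upright steel post 8 mm in diameter with a red ball on top (14 mm, 38 mm high in all). Origin: the disc's centre at the board's top; x is the board's x. The post stands fast but not exactly there: up to 10 mm off centre along x, either way, each time differently. It must not be pushed with more than about 4 N.
- pin_yellow: The same in yellow, with its own unknown offset. The discs are about 150 to 220 mm apart along the board's y; which is on the left varies.
- feeler_red (a joint): Thin black plunger at the foot of the red post, 3 mm thick, 3 mm above the board, sticking out 6 mm from the post towards the board's -x (the robot's side). 0 = out, 0.006 m = flush with the post; the straightedge pushes it in with a mere 0.15 N, it springs back. About 0.0055 or more when the edge touches the post.
- feeler_yellow (a joint): The same at the yellow post.
- die_a: White die, 16 mm, loose on the board beyond the pins, bystander. Origin: centre of its underside as it lies.
- die_b: Second white die, 16 mm, bystander. Origin as for the first.
- pawn: Green pawn, 24 mm wide, 50 mm tall, loose on the board beyond the pins, bystander. Origin: centre of its underside.
- phone: Dark phone 72 x 150 x 9 mm lying on the table, bystander. Origin: centre of its underside.
- card_deck: Deck of red cards 63 x 88 x 22 mm, bystander. Origin: centre of its underside.

How it is judged (in metres and radians):
On the way, in this order (a step that is already met when the one before it is completed fails the run):
1. the straightedge lies flat on the board, clear of both pins (z of straightedge in the frame of board between 0.003 and 0.0085 m and angle between straightedge's own z axis and vertical below 0.03 rad and x of straightedge in the frame of board between -0.15 and 0.15 m and y of straightedge in the frame of board between -0.2 and 0.2 m and contact force between straightedge and pin_red below 0.01 N and contact force between straightedge and pin_yellow below 0.01 N), for 0.1 s.
2. the red edge is pressed lightly against both pins at once (at least 0.4 N on each), flat on the board, for 0.3 s (z of straightedge in the frame of board between 0.003 and 0.0085 m and angle between straightedge's own z axis and vertical below 0.03 rad and x of straightedge in the frame of board between -0.15 and 0.15 m and y of straightedge in the frame of board between -0.2 and 0.2 m and x of pin_red in the frame of straightedge between -0.155 and 0.155 m and y of pin_red in the frame of straightedge between 0.011 and 0.037 m and x of pin_yellow in the frame of straightedge between -0.155 and 0.155 m and y of pin_yellow in the frame of straightedge between 0.011 and 0.037 m and value of joint each of feeler_red, feeler_yellow above 0.004 m and contact force between straightedge and pin_red above 0.4 N and contact force between straightedge and pin_yellow above 0.4 N), for 0.3 s.
At the end, for the whole second after the job is handed in: The straightedge is released and at rest, flat on the board (within 2.5 mm of its top, 0.03 rad of level), its middle on the board, its red edge along both pins within 155 mm of its middle, and both feelers pushed in by more than 4 mm of 6 (under about 2 mm of gap at each post) (z of straightedge in the frame of board between 0.003 and 0.0085 m and angle between straightedge's own z axis and vertical below 0.03 rad and x of straightedge in the frame of board between -0.15 and 0.15 m and y of straightedge in the frame of board between -0.2 and 0.2 m and x of pin_red in the frame of straightedge between -0.155 and 0.155 m and y of pin_red in the frame of straightedge between 0.011 and 0.037 m and x of pin_yellow in the frame of straightedge between -0.155 and 0.155 m and y of pin_yellow in the frame of straightedge between 0.011 and 0.037 m and value of joint each of feeler_red, feeler_yellow above 0.004 m and linear speed of straightedge below 0.01 m/s and angular speed of straightedge below 0.05 rad/s and contact force between straightedge and the fingers below 0.05 N); the robot touches nothing.
It fails at once if the straightedge pushes a pin with more than 5 N (contact force between straightedge and pin_red above 5 N or contact force between straightedge and pin_yellow above 5 N).
It fails at once if the robot itself strikes a pin with more than 5 N (contact force between any of the arm, the fingers and pin_red above 5 N or contact force between any of the arm, the fingers and pin_yellow above 5 N).
It fails at once if another thing on the table or board is moved more than 15 mm (distance of any of die_a, die_b, pawn, phone, card_deck from where it was at the start of the episode above 0.015 m).
It also fails if it takes over 64 s, if anything falls off the work surface, if the arm or the gripper's body presses on something with over 40 N, if the wrist force passes 120 N, or if a joint passes its speed limit or range.

ROBOT

A 6-joint arm with a two-finger parallel gripper is mounted at the origin on the work surface. World frame = base frame: x ahead of the robot, y to its left, z up, the work surface at z = 0. Lengths are in mm, angles in rad, forces in N, time in s.
With the tool pointing down it reaches from about 300 to 775 mm from the base axis. Payload 14.6 kg.
Tool frame: the origin (TCP) lies between the finger pads; the fingertips stand 22 mm ahead of it and the grasp point (between the pads) lies 3 mm ahead of it (manip.tcp_to_tips is the distance from the TCP to the fingertips, in mm); y points along the fingers, z is the direction in which the jaws open and shut, and the axes are right-handed (so a half turn about y gives the same grasp; the last joint's range is limited). The gripper opens to 94 mm and grips with 3 to 60 N. Pads are 16 mm wide; open, the fingers measure 119 mm over their backs; the gripper's body (75 mm by 177 mm) begins 78 mm behind the grasp point.
Start: joints at [1.034, 0.3, 1.521, -0, 1.321, -0.067], TCP at [248.985, 490.404, 227.446] pointing down, gripper open.
Joint ranges: [-3.03, 3.03], [-0.79, 2.21], [0.23, 2.52], [-1.04, 4.18], [0, 3.07], [-2.55, 2.55]. Speed limits (rad/s): [2.22, 2.22, 2.57, 3.14, 3.14, 3.14].

INTERFACE

Orientations are given as [roll, pitch, yaw] about the fixed x, y, z axes, in that order (R = Rz(yaw) Ry(pitch) Rx(roll)).
In Python, from cell import manip gives the robot as it stands.
- The arm moves only by the shell command python3 -m jog 'ROWS' [OPENING] [FORCE]. ROWS is JSON, one flat list of numbers, 6 for each row, row after row: the shift along the tool's x, y, z in mm, then the turn, a rotation vector about the tool's x, y, z in degrees. A call has 1 to 10 rows; each row is the pose to reach, as a shift and turn from the pose commanded when the call began, along the tool's axes at that moment; what a row does not reach only later rows make up. A row lasts 1/12 s, in which the tool goes at most 41.7 mm and 7.16 degrees, less where a joint would pass 70% of its speed; a pose out of reach is approached as far as the arm can. A call with a gripper value outside its range is refused whole. OPENING is the finger opening in mm, from 0 to 94, set as the call begins (- or left out, the last holds). The fingers move at their own pace and stop on an object; FORCE is the grip in N (left out, the last holds). Time passes only in rows, so rows that repeat a pose let the fingers close. It gives the time, the measured TCP pose, the force and the opening at its end, in the units of the state.
- manip.read_state(): the state, without advancing time (a new reading comes with each control period).
- manip.camera(name): name is "side" or "top" or "wrist"; returns a dict with "img" (384x512x3 uint8, red, green, blue), "intrinsics" (3x3 intrinsics, pixels), "k1" (the pictures are not rectified: a ray, as slopes to the right and down, at radius r is drawn at 1 + k1 r^2 times it, then the intrinsics apply), "origin" and "orientation" of the camera in the world. Camera axes: x right, y down, z forward; pixel columns grow to the right and rows downward; lengths in mm; the calibration is good to about 2 mm. A picture is of the moment at which its call begins. There is no depth.
- manip.sign_off(): hands the job in, once; it reports no verdict.
Trained networks look in a picture, given as the dict that the camera call returned (one of the last four; its "shot" number tells which), for a name from the list of things; names that differ only in an ending like _2 or _b are one class to them, and where a whole thing is asked for, a point or a joint stands for the part that bears it (a point fixed in the world has none). Each returns a list of dicts, best first, with "score" (0 to 1); they miss things now and then, are a little off and sometimes report something else, mostly with a low value. They report only what shows in the picture. A call takes as long as a camera call.
- manip.masks_of(thing, picture): "pixels" (384x512 bool, what is visible of it) and "xy" ([column, row] in pixels, amid what is visible of it).
- manip.tip_of(thing, picture): "xy" ([column, row] in pixels: a listed point, or the origin of a listed thing).
The state is a dict: "clock": time; "joints": joint angles; "qd": joint speeds; "effort": joint torques, N m; "eef_pos": TCP position; "eef_rot": TCP orientation; "wrist_force": force on the tool from outside, world axes, zero at the start; "moment": the same for the moment, N m; "finger_gap": finger opening in mm.
Only numpy, scipy, OpenCV 4.12 (cv2) and the standard library are available. Lean on these libraries where they do the work, as an engineer would, in place of code of your own. Each camera call takes 0.05 s, during which the arm holds its last target.

## Working session

There is one attempt and no reset: what is moved stays moved. The work goes in short steps, Python scripts to look and compute and a shell command to move; the robot and the scene stay as the last step left them, time stands still between calls to the robot, and variables do not carry over. Pictures are saved under pics/ and viewed, and the job is handed in when it is done.

```bash
ls; mkdir -p pics
cat > h.py <<'E'
import numpy as np, cv2
from cell import manip
from scipy.spatial.transform import Rotation as R
def cam(n,save=None):
    p=manip.camera(n)
    if save: cv2.imwrite('pics/'+save+'.png',p['img'][:,:,::-1])
    return p
def Rc(p):
    o=np.array(p['orientation'],float)
    return o if o.shape==(3,3) else R.from_euler('xyz',o).as_matrix()
def ray(p,xy):
    K=np.array(p['intrinsics']);k=p['k1']
    d=np.array([(xy[0]-K[0,2])/K[0,0],(xy[1]-K[1,2])/K[1,1]]);u=d.copy()
    for _ in range(50): u=d/(1+k*(u@u))
    return Rc(p)@np.array([u[0],u[1],1.])
def onz(p,xy,z):
    d=ray(p,xy);o=np.array(p['origin'],float)
    return o+d*(z-o[2])/d[2]
def proj(p,X):
    K=np.array(p['intrinsics']);c=Rc(p).T@(np.array(X,float)-p['origin'])
    u=c[:2]/c[2];u=u*(1+p['k1']*(u@u))
    return np.array([K[0,0]*u[0]+K[0,2],K[1,1]*u[1]+K[1,2]])
E
python3 - <<'E'
from h import *
for n in ['top','side','wrist']:
    p=cam(n,n+'0'); print(n,p['origin'],p['orientation'],p['intrinsics'],p['k1'],p['shot'])
    for t in ['straightedge','board','pin_red','pin_yellow','feeler_red','feeler_yellow']:
        m=manip.masks_of(t,p); q=manip.tip_of(t,p)
        print(t,[(round(a['score'],2),np.round(a['xy'])) for a in m[:2]],[(round(a['score'],2),np.round(a['xy'],1)) for a in q[:2]])
print(manip.read_state())
E
```

```text
pics
top [ 418.17318935  -49.80711301 1821.67046746] [-3.07279957 -0.01673452 -1.57046409] [[496.97348769   0.         254.13890894]
 [  0.         496.97348769 185.8007739 ]
 [  0.           0.           1.        ]] 0.034837559146786636 1
straightedge [(0.61, array([314., 206.]))] [(0.69, array([312.2, 206.8]))]
board [(0.95, array([188., 174.]))] [(0.86, array([191.4, 172.5]))]
pin_red [(0.56, array([215., 156.]))] [(0.5, array([218.6, 154.3]))]
pin_yellow [] [(0.51, array([165.8, 171.5]))]Traceback (most recent call last):
  File "<stdin>", line 5, in <module>
ValueError: it knows: board, card_deck, die, pawn, phone, pin_red, pin_yellow, straightedge
```

Run:
```python
from h import *
for n in ['side','wrist']:
    p=cam(n,n+'0'); print(n,p['origin'],p['orientation'],p['intrinsics'],p['k1'],p['shot'])
    for t in ['straightedge','board','pin_red','pin_yellow']:
        m=manip.masks_of(t,p); q=manip.tip_of(t,p)
        print(t,[(round(a['score'],2),np.round(a['xy'])) for a in m[:2]],[(round(a['score'],2),np.round(a['xy'],1)) for a in q[:2]])
print(manip.read_state())
```

```text
side [   99.96433631 -1370.76618547   919.41244075] [-2.13412756e+00 -1.55940068e-03 -3.22916738e-01] [[491.94250979   0.         253.52216031]
 [  0.         491.94250979 193.41873368]
 [  0.           0.           1.        ]] 0.02809374361245142 2
straightedge [(0.71, array([260., 249.])), (0.37, array([276., 333.]))] [(0.87, array([257.8, 250.1])), (0.21, array([240. , 158.5]))]
board [(0.9, array([252., 179.])), (0.44, array([271., 180.]))] [(0.66, array([257.9, 252.5])), (0.61, array([251.2, 172.4]))]
pin_red [(0.51, array([274., 180.]))] [(0.52, array([272. , 181.8]))]
pin_yellow [] []
wrist [186.86997181 522.44379673 385.00492713] [ 2.89997508e+00 -5.94518080e-04  1.10120539e+00] [[266.60522129   0.         256.80457841]
 [  0.         266.60522129 189.72938841]
 [  0.           0.           1.        ]] -0.015107047999641661 3
straightedge [] []
board [(0.58, array([209., 322.]))] []
pin_red [] []
pin_yellow [] []
{'clock': 1.4, 'joints': array([ 1.03440344e+00,  2.99926556e-01,  1.52100517e+00,  7.28707802e-06,
        1.32068763e+00, -6.65977733e-02]), 'qd': array([ 0.00091982,  0.00207611, -0.00010257, -0.00090891,  0.00012921,
       -0.00116586]), 'effort': array([-2.41132893e-04, -5.31659460e+01, -3.52917194e+01,  7.08789797e-02,
        2.12929817e-02, -1.36136308e-05]), 'eef_pos': array([248.98266875, 490.40642202, 227.42881752]), 'eef_rot': array([-1.57082251e+00,  8.82211814e-06, -4.69796920e-01]), 'wrist_force': array([0.13068546, 0.01693037, 0.57475418]), 'moment': array([-0.02726481,  0.00477198,  0.03058658]), 'finger_gap': 93.73864937590471}
```

View pics/top0.png

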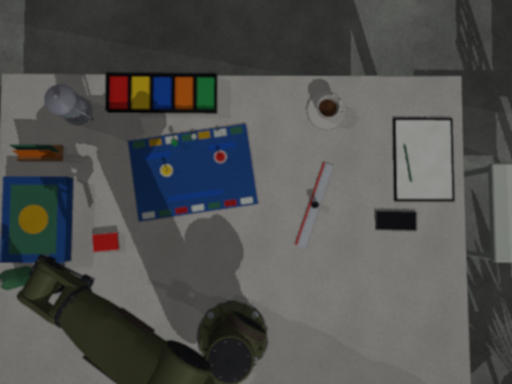

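Run:
```python
from h import *
p=cam('top'); 
import pickle; pickle.dump(p,open('top.pkl','wb'))
im=p['img'][:,:,::-1]
a=cv2.resize(im[110:260,110:350],None,fx=3.3,fy=3.3,interpolation=cv2.INTER_CUBIC); a=np.clip(a.astype(float)*1.5,0,255).astype(np.uint8);cv2.imwrite('pics/topz.png',a)
print(a.shape)
for t in ['straightedge','board']:
    m=manip.masks_of(t,p)[0]['pixels'].astype(np.uint8)
    c=max(cv2.findContours(m,0,1)[0],key=cv2.contourArea)
    z=5 if t[0]=='s' else 6
    P=np.array([onz(p,q[0].astype(float),z)[:2] for q in c],np.float32)
    print(t,cv2.minAreaRect(P),cv2.boxPoints(cv2.minAreaRect(P)).round())
for t in ['straightedge','board','pin_red','pin_yellow']:
    print(t,[(round(q['score'],2),np.round(onz(p,q['xy'],0 if t[0] in 'sb' else 6),1)) for q in manip.tip_of(t,p)[:2]])
```

```text
(495, 792, 3)
straightedge ((476.4462890625, -300.21173095703125), (40.28022003173828, 313.2625427246094), 69.9669418334961) [[ 322. -265.]
 [ 617. -373.]
 [ 630. -335.]
 [ 336. -228.]]
board ((596.04248046875, 144.2283935546875), (304.64013671875, 446.8445129394531), 8.540860176086426) [[412. 343.]
 [479. -99.]
 [780. -54.]
 [713. 388.]]
straightedge [(0.69, array([ 472.7, -283.1,    0. ]))]
board [(0.83, array([593.8, 142.1,   0. ]))]
pin_red []
pin_yellow []
```

View pics/side0.png

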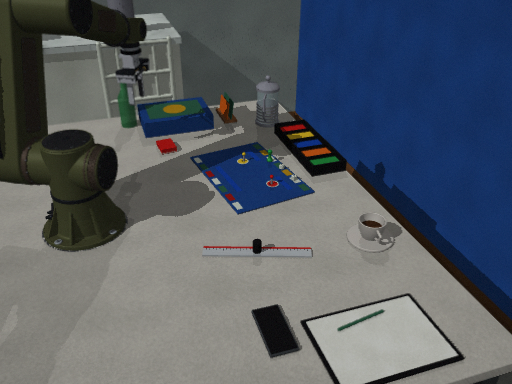

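View pics/topz.png

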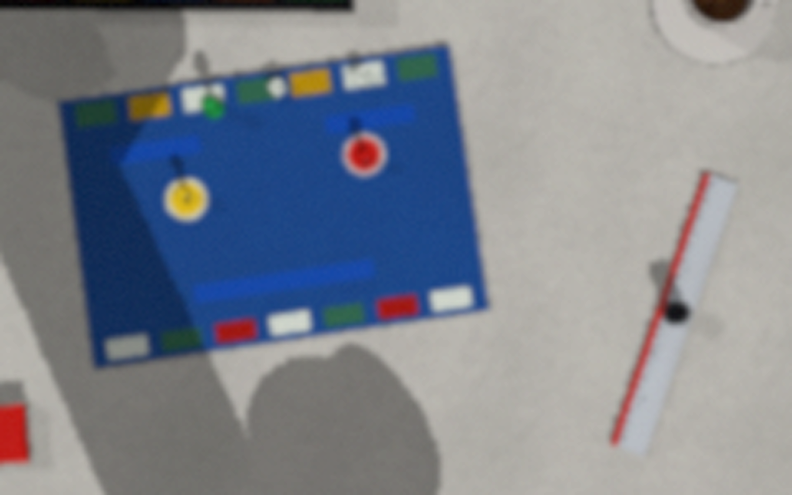

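```bash
cat >> h.py <<'E'
def togo(target,yaw,s=None):
    """tool-axes shift (mm) and turn (deg rotvec) to pose target, tool pointing down with yaw (deg)"""
    s=s or manip.read_state()
    R0=R.from_euler('xyz',s['eef_rot']); R1=R.from_euler('xyz',[-np.pi/2,0,np.radians(yaw)])
    return np.round(R0.inv().apply(np.array(target)-s['eef_pos']),2), np.round((R0.inv()*R1).as_rotvec(degrees=True),2)
E
python3 - <<'E'
from h import *
import pickle
p=pickle.load(open('top.pkl','rb'))
c=lambda x,y:(x/3.3+110-.35,y/3.3+110-.35)
k=onz(p,c(676,312),42); print('knob',k)
a=np.radians(8.54);B=np.array([596,144.2])
M=np.array([[np.cos(a),np.sin(a)],[-np.sin(a),np.cos(a)]])
for n,q in [('red',(364,154)),('yel',(187,198))]:
    P=onz(p,c(*q),6)[:2]; print(n,P,M@(P-B))
print(togo([476,-300,150],-20))
E
```

```text
knob [ 475.02165053 -296.06230826   42.        ]
red [651.64993426  45.44331023] [  40.36755936 -105.92572449]
yel [602.01206917 240.97896058] [20.31706995 94.81312597]
(array([ 560.23,   77.47, -602.02]), array([ 0.  , -6.92,  0.  ]))
```

```bash
python3 -m jog '[280,30,-301,0,-7,0,280,30,-301,0,-7,0,280,30,-301,0,-7,0,280,30,-301,0,-7,0,280,30,-301,0,-7,0,280,30,-301,0,-7,0,280,30,-301,0,-7,0,280,30,-301,0,-7,0,280,30,-301,0,-7,0,280,30,-301,0,-7,0]'
python3 -c "
from h import *
print(togo([476,-299,150],-20))"
```

```text
clock: 2.58
eef_pos: [362.5, 93.1, 197.6]
eef_rot: [-1.57, -0.001, -0.348]
wrist_force: [0.2, -0.3, -0.0]
finger_gap: 93.9
(array([ 240.29,   47.71, -329.95]), array([-0.02,  0.08,  0.05]))
```

```bash
python3 -m jog '[240,47,-330,0,0,0,240,47,-330,0,0,0,240,47,-330,0,0,0,240,47,-330,0,0,0,240,47,-330,0,0,0,240,47,-330,0,0,0,240,47,-330,0,0,0,240,47,-330,0,0,0,240,47,-330,0,0,0,240,47,-330,0,0,0]' 60
python3 -c "
from h import *
print(manip.read_state())
p=cam('wrist','w1')
print(p['origin'],p['orientation'])
for f in (manip.masks_of,manip.tip_of):
    print([(a['score'],a['xy']) for a in f('straightedge',p)[:2]])
p=cam('top','top1')
"
```

```text
clock: 3.42
eef_pos: [475.7, -299.4, 150.0]
eef_rot: [-1.571, -0.0, -0.348]
wrist_force: [0.2, 0.2, 1.0]
finger_gap: 60.1
{'clock': 3.4167, 'joints': array([-6.26927249e-01,  4.00379609e-01,  1.57367038e+00, -8.31021756e-05,
        1.16743382e+00, -1.84922820e+00]), 'qd': array([-0.47401698,  0.69894361, -0.85552963,  0.00096723,  0.15280331,
       -0.46989652]), 'effort': array([  1.52155068, -61.40004158, -27.30244696,  -0.13273083,
        -0.28593644,   0.72597049]), 'eef_pos': array([ 475.71471811, -299.44579137,  149.99210364]), 'eef_rot': array([-1.57089973e+00, -8.36403804e-05, -3.48462757e-01]), 'wrist_force': array([0.20778475, 0.1589236 , 1.03777973]), 'moment': array([ 0.05255298, -0.01021059,  0.00039943]), 'finger_gap': 60.05355123608193}
[ 410.27017964 -275.04641495  307.52661171] [ 2.89984359e+00 -4.17286861e-04  1.22256253e+00]
[(0.82, [256.3, 142.9])]
[(0.96, [257.1, 180.9])]
```

View pics/w1.png

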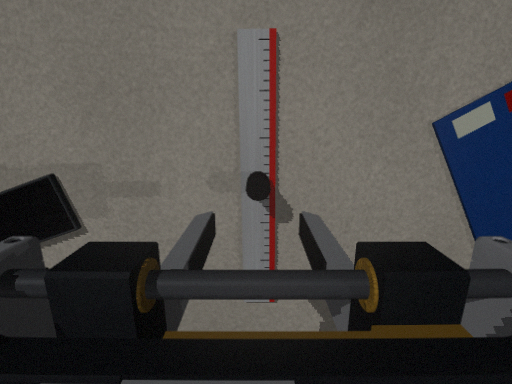

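View pics/top1.png

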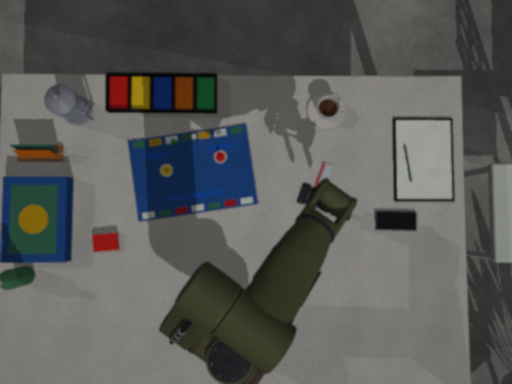

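```bash
python3 -c "
from h import *
p=cam('wrist','w2')
q=manip.tip_of('straightedge',p)[0];print(q['xy'],onz(p,q['xy'],0))
print('knobtop',onz(p,(258,185),42))
P=[onz(p,c,5)[:2] for c in [(239,30),(277,29),(276,301),(246,302)]]
P=np.array(P);print(P.round(1));c=P.mean(0);v=(P[0]+P[1]-P[2]-P[3])/2;w=P[0]-P[1]
print(c,v,np.linalg.norm(v),np.degrees(np.arctan2(v[1],v[0])),np.linalg.norm(w))
im=p['img'][:,:,::-1];cv2.imwrite('pics/w2z.png',cv2.resize(im[10:320,180:340],None,fx=1.9,fy=1.9,interpolation=cv2.INTER_CUBIC))
"
```

```text
[256.9, 180.7] [ 470.73145088 -294.31216171    0.        ]
knobtop [ 467.0320898  -291.83090625   42.        ]
[[ 315.4 -257.4]
 [ 327.8 -220.5]
 [ 629.  -325.3]
 [ 617.  -362.6]]
[ 472.28915995 -291.44498673] [-301.35517066  105.00175564] 319.1242823319147 160.79003326582531 38.88748196156891
```

View pics/w2z.png

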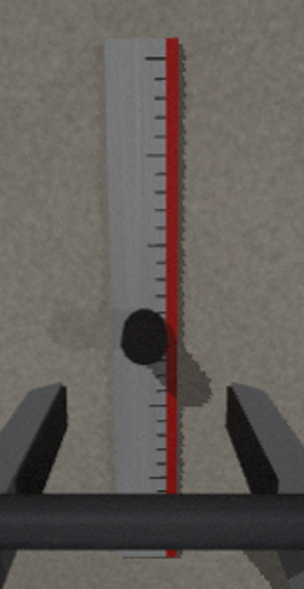

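```bash
python3 -c "
from h import *
print(togo([470.5,-293,30],-19.2))"
```

```text
(array([ -5.68, 120.64,   0.93]), array([-0.01, -0.68, -0.  ]))
```

```bash
python3 -m jog '[-5.5,30,1,0,-0.7,0,-5.5,65,1,0,-0.7,0,-5.5,90,1,0,-0.7,0,-5.5,110,1,0,-0.7,0,-5.5,118,1,0,-0.7,0,-5.5,120.5,1,0,-0.7,0,-5.5,120.5,1,0,-0.7,0,-5.5,120.5,1,0,-0.7,0]' 60
python3 -c "
from h import *
s=manip.read_state();print(s['eef_pos'],s['eef_rot'],s['wrist_force'])
p=cam('wrist','w3')"
```

```text
clock: 4.38
eef_pos: [471.5, -294.0, 31.5]
eef_rot: [-1.571, -0.002, -0.335]
wrist_force: [-0.1, 0.8, 0.4]
finger_gap: 60.2
[ 471.46180306 -294.03880265   31.46062635] [-1.5713634  -0.00200613 -0.33497702] [-0.06394599  0.76691623  0.42015169]
```

View pics/w3.png

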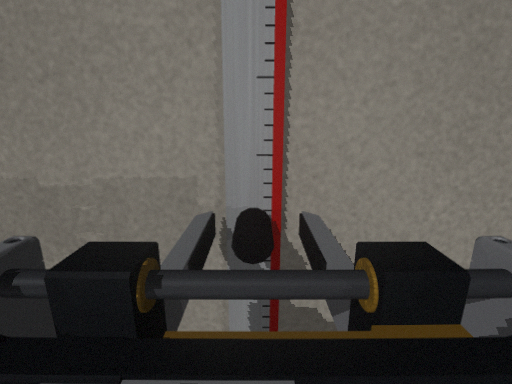

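```bash
python3 -c "
from h import *
s=manip.read_state();print(s['eef_pos'],s['eef_rot'])
p=cam('wrist')
e=s['eef_pos']
print(proj(p,[e[0],e[1],42]), 'knobtop px->',onz(p,(254,225),42),onz(p,(254,222),42))
print(manip.tip_of('straightedge',p)[:1])
P=[onz(p,c,5)[:2] for c in [(283,0),(275,200),(271,330)]];print(np.degrees([np.arctan2(*(P[i]-P[0])[::-1]) for i in (1,2)]))
"
```

```text
[ 471.46631521 -294.15102615   31.48807854] [-1.57143689 -0.00220078 -0.3351189 ]
[255.71038502 244.22607779] knobtop px-> [ 459.55004545 -291.05471403   42.        ] [ 457.78285298 -290.43463822   42.        ]
[{'xy': [254.7, 219.0], 'score': 0.89}]
[-20.48550189 -20.21370468]
```

```bash
python3 -m jog '[0,1.5,0,0,0,0,0,1.5,0,0,0,0,0,1.5,0,0,0,0,0,1.5,0,0,0,0,0,1.5,0,0,0,0,0,1.5,0,0,0,0]' 15 20
python3 -m jog '[0,-10,0,0,0,0,0,-25,0,0,0,0,0,-40,0,0,0,0,0,-40,0,0,0,0,0,-40,0,0,0,0,0,-40,0,0,0,0]'
python3 -c "
from h import *
s=manip.read_state();print(s['eef_pos'],s['eef_rot'],s['wrist_force'],s['finger_gap'])
p=cam('wrist','w4');p=cam('side','s4')"
```

```text
clock: 5.03
eef_pos: [470.8, -294.0, 28.5]
eef_rot: [-1.571, -0.0, -0.335]
wrist_force: [-0.0, -0.7, 0.5]
finger_gap: 25.4
clock: 5.53
eef_pos: [470.5, -293.7, 67.9]
eef_rot: [-1.571, 0.001, -0.335]
wrist_force: [-1.0, -0.4, -1.4]
finger_gap: 25.6
[ 470.48427377 -293.72212529   67.87125144] [-1.57055090e+00  7.44845991e-04 -3.35431150e-01] [-1.02412222 -0.39218971 -1.36978925] 25.62709236933091
```

View pics/w4.png

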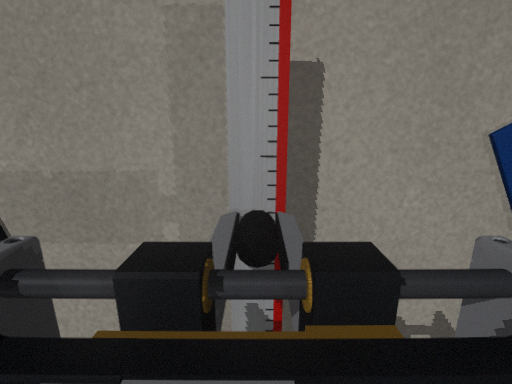

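View pics/s4.png

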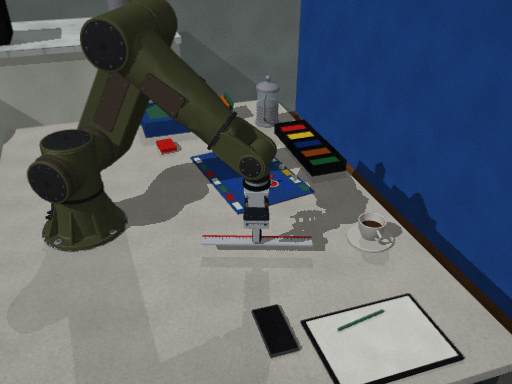

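```bash
python3 -c "
from h import *
print(togo([567,129,100],-76))"
```

```text
(array([-47.98, -32.17, 430.94]), array([ 2.000e-02,  5.678e+01, -9.000e-02]))
```

```bash
python3 -m jog '[0,-32,20,0,3,0,-5,-32,60,0,10,0,-10,-32,95,0,17,0,-15,-32,130,0,24,0,-20,-32,165,0,31,0,-25,-32,200,0,38,0,-30,-32,235,0,45,0,-35,-32,270,0,50,0,-40,-32,305,0,55,0,-44,-32,340,0,56.8,0]'
python3 -c "
from h import *
print(togo([567,129,100],-76))"
```

```text
clock: 6.47
eef_pos: [540.8, 43.5, 99.8]
eef_rot: [-1.572, 0.0, -1.332]
wrist_force: [-0.2, -1.2, -1.3]
finger_gap: 25.5
(array([-76.85,  -0.2 ,  45.62]), array([ 0.06, -0.33, -0.02]))
```

```bash
python3 -m jog '[-25,0,15,0,0,0,-50,0,30,0,0,0,-70,0,41,0,0,0,-76.5,0,45.5,0,0,0,-76.5,0,45.5,0,0,0,-76.5,0,45.5,0,0,0]'
python3 -c "
from h import *
for i in range(4):
    s=manip.read_state();print(s['eef_pos'].round(2),s['eef_rot'].round(4),s['wrist_force'].round(2),s['moment'].round(3))
    p=cam('wrist','w5')
    p=cam('top','t5')
im=p['img'][:,:,::-1]
a=cv2.resize(im[110:260,110:290],None,fx=3.3,fy=3.3,interpolation=cv2.INTER_CUBIC); a=np.clip(a.astype(float)*1.5,0,255).astype(np.uint8);cv2.imwrite('pics/t5z.png',a)
"
```

```text
clock: 6.97
eef_pos: [566.5, 126.2, 99.8]
eef_rot: [-1.572, -0.0, -1.326]
wrist_force: [-0.2, 0.1, -1.9]
finger_gap: 25.7
[566.46 126.25  99.79] [-1.5720e+00 -1.0000e-04 -1.3264e+00] [-0.17  0.07 -1.87] [-0.041  0.031  0.021]
[566.55 125.55 100.19] [-1.5715e+00 -1.0000e-04 -1.3279e+00] [ 0.49 -0.27 -0.9 ] [-0.084  0.095  0.02 ]
[566.72 125.67 100.43] [-1.5710e+00 -1.0000e-04 -1.3281e+00] [-0.23  0.68 -0.76] [-0.075  0.022  0.007]
[566.82 126.01 100.57] [-1.5706 -0.     -1.3278] [-0.52 -0.24 -1.16] [-0.062  0.022 -0.026]
```

View pics/w5.png

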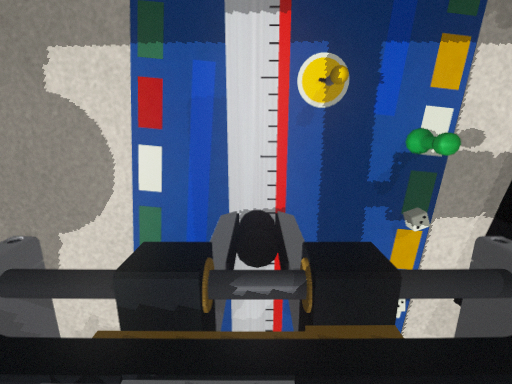

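View pics/t5z.png

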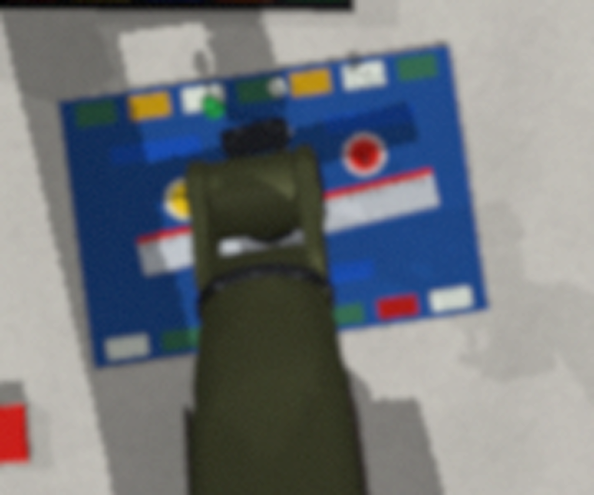

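```bash
python3 -c "
from h import *
p=cam('wrist','w6')
im=p['img'][:,:,::-1];cv2.imwrite('pics/w6z.png',cv2.resize(im[30:130,270:400],None,fx=5,fy=5,interpolation=cv2.INTER_CUBIC))
a=np.radians(8.54);B=np.array([596,144.2])
M=np.array([[np.cos(a),np.sin(a)],[-np.sin(a),np.cos(a)]])
D=onz(p,(323,79),6)[:2];b=onz(p,(341,73),37)[:2]
print('yel disc',D,M@(D-B),'ball',b,M@(b-B))
for z in (77,):
  P=[onz(p,c,z)[:2] for c in [(290.5,0),(285,100),(280,200)]]
  print(P,[np.degrees(np.arctan2(*(P[0]-P[i])[::-1])) for i in (1,2)])
print(M@(P[1]-B))
print(manip.tip_of('pin_yellow',p)[:2],manip.tip_of('straightedge',p)[:1])
print(manip.read_state()['eef_pos'])
p=cam('top')
print('top',onz(p,(364/3.3+109.65,154/3.3+109.65),6))
for t in ['pin_red','pin_yellow']:
  for q in manip.tip_of(t,p)[:1]: P=onz(p,q['xy'],6)[:2];print(t,q['score'],P,M@(P-B))
"
```

```text
yel disc [597.29251565 246.25223303] [ 16.43292491 100.72878358] ball [603.67401915 247.42711574] [ 22.91814295 100.94298747]
[array([551.7907549, 269.4565571]), array([563.72414211, 213.35052944]), array([578.14074359, 147.61091712])] [np.float64(102.00750644515891), np.float64(102.20270832915226)]
[-21.64915467  73.17677791]
[{'xy': [322.2, 80.1], 'score': 0.96}] [{'xy': [255.8, 222.9], 'score': 0.61}]
[566.8259322  126.66127144 100.51341626]
top [651.64993426  45.44331023   6.        ]
pin_red 0.66 [651.33129304  49.30348237] [  40.62568603 -102.06103411]
```

View pics/w6z.png

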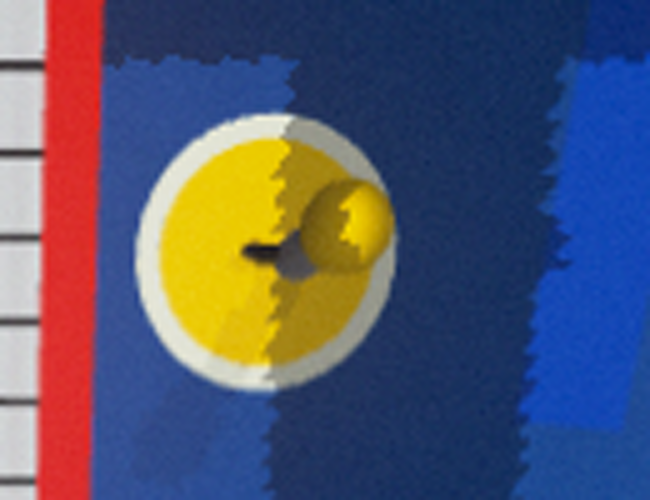

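```bash
python3 -m jog '[-9,20,0,0,0,0,-9,45,0,0,0,0,-9,56,0,0,0,0,-9,62,0,0,0,0,-9,64,0,0,0,0,-9,64,0,0,0,0,-9,64,0,0,0,0,-9,64,0,0,0,0]'
python3 -c "
from h import *
for i in range(4):
    s=manip.read_state();print(s['eef_pos'].round(2),s['eef_rot'].round(4),s['wrist_force'].round(2),s['moment'].round(3))
    p=cam('wrist','w7')
"
```

```text
clock: 8.33
eef_pos: [565.2, 135.6, 37.5]
eef_rot: [-1.569, -0.0, -1.327]
wrist_force: [-0.5, 0.1, -2.3]
finger_gap: 26.0
[565.2  135.56  37.52] [-1.5692e+00 -1.0000e-04 -1.3269e+00] [-0.54  0.11 -2.25] [-0.085  0.049 -0.036]
[565.11 135.54  37.38] [-1.5694e+00 -1.0000e-04 -1.3269e+00] [ 0.23 -0.57 -1.97] [-0.066  0.017  0.019]
[565.   135.55  37.21] [-1.5697e+00 -1.0000e-04 -1.3269e+00] [-0.33  0.03 -2.54] [-0.099  0.049 -0.006]
[564.91 135.56  37.05] [-1.5699e+00 -1.0000e-04 -1.3268e+00] [-0.61  0.84 -1.64] [-0.079  0.051 -0.033]
```

View pics/w7.png

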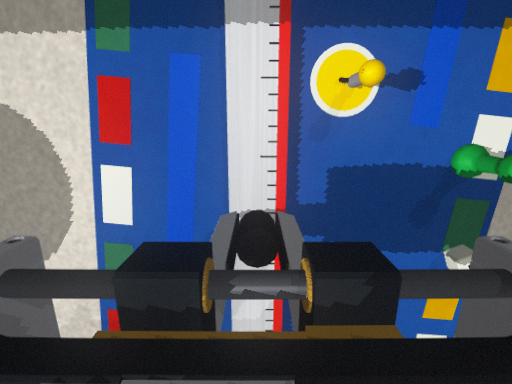

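```bash
python3 -m jog '[0,1,0,0,0,0,0,1,0,0,0,0,0,1,0,0,0,0,0,1,0,0,0,0,0,1,0,0,0,0,0,1,0,0,0,0]'
python3 -c "
from h import *
for i in range(6):
    s=manip.read_state();print(s['eef_pos'].round(2),s['eef_rot'].round(4),s['wrist_force'].round(2),s['moment'].round(3))
    p=cam('wrist')
"
```

```text
clock: 9.03
eef_pos: [564.6, 135.6, 35.4]
eef_rot: [-1.571, 0.0, -1.327]
wrist_force: [-0.8, 0.3, -2.0]
finger_gap: 25.9
[564.63 135.56  35.44] [-1.5708  0.     -1.3268] [-0.81  0.34 -2.04] [-0.132  0.03  -0.026]
[564.64 135.54  35.44] [-1.5708  0.     -1.3268] [ 0.63  0.37 -1.24] [ 0.019 -0.03   0.006]
[564.64 135.53  35.43] [-1.5708  0.     -1.3268] [-0.18  0.18 -1.  ] [-0.026  0.078 -0.013]
[564.62 135.55  35.43] [-1.5708  0.     -1.3267] [-0.02 -0.18 -1.73] [-0.021  0.094 -0.015]
[564.65 135.54  35.47] [-1.5708 -0.     -1.3267] [-0.52  0.24 -1.18] [-0.092  0.043 -0.047]
[564.64 135.54  35.47] [-1.5708 -0.     -1.3268] [ 0.65 -0.96 -1.7 ] [-0.067  0.009 -0.034]
```

```bash
python3 -m jog '[0,0.4,0,0,0,0,0,0.7,0,0,0,0,0,0.7,0,0,0,0,0,0.7,0,0,0,0]'
python3 -m jog '[0,0,0,0,0,0,0,0,0,0,0,0,0,0,0,0,0,0,0,0,0,0,0,0]' 32 3
python3 -c "
from h import *
F=[]
for i in range(8):
    s=manip.read_state();F.append(s['wrist_force']);p=cam('wrist','w8')
print(np.mean(F,0),np.std(F,0),s['eef_pos'],s['finger_gap'])
"
```

```text
clock: 9.67
eef_pos: [564.6, 135.5, 34.7]
eef_rot: [-1.571, -0.0, -1.327]
wrist_force: [0.8, 0.0, -1.9]
finger_gap: 25.9
clock: 10.0
eef_pos: [564.7, 135.6, 34.9]
eef_rot: [-1.571, -0.0, -1.327]
wrist_force: [0.2, 0.1, -0.0]
finger_gap: 31.9
[ 0.02305384 -0.0550672   0.35639249] [0.24336023 0.52603914 0.42638725] [564.62156257 135.54849723  34.72725819] 31.90747851128062
```

View pics/w8.png

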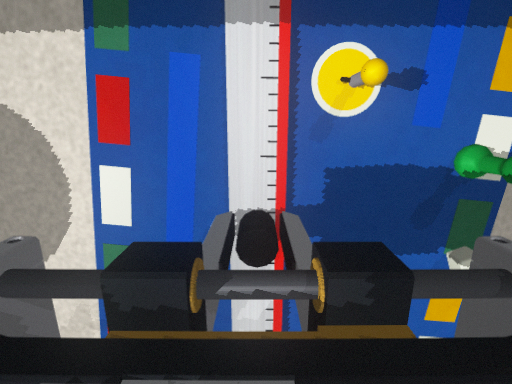

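```bash
python3 -c "
from h import *
p=cam('wrist'); s=manip.read_state()
a=np.radians(8.54);B=np.array([596,144.2])
M=np.array([[np.cos(a),np.sin(a)],[-np.sin(a),np.cos(a)]])
P=[onz(p,c,11)[:2] for c in [(291,0),(286,100),(281,200)]]
yaw=np.degrees(np.arctan2(*(P[2]-P[0])[::-1]));print('bar yaw',yaw)
n=np.array([-np.sin(np.radians(yaw)),np.cos(np.radians(yaw))])
f=onz(p,(341,80),9)[:2];d=onz(p,(346,80),6)[:2];b=onz(p,(374,72),37)[:2];pb=onz(p,(352,82),8)[:2]
for k,v in dict(feel=f,disc=d,ball=b,post=pb).items(): print(k,v,M@(v-B),'gap',(v-P[1])@n)
R0=R.from_euler('xyz',s['eef_rot']);print('n in tool',R0.inv().apply([*n,0]))
t=cam('top');im=t['img'][:,:,::-1]
cv2.imwrite('pics/t8.png',cv2.resize(im[130:220,130:260],None,fx=6,fy=6,interpolation=cv2.INTER_CUBIC))
t=cam('side');im=t['img'][:,:,::-1]
cv2.imwrite('pics/s8.png',cv2.resize(im[140:220,185:315],None,fx=6,fy=6,interpolation=cv2.INTER_CUBIC))
"
```

```text
bar yaw -77.5738242495843
feel [593.47001725 243.50498077] [12.2448422  98.57963207] gap 35.078985179579
disc [597.41608136 244.97239156] [16.36506432 99.44478295] gap 39.24836873056524
ball [602.61744853 245.69734067] [21.61641581 99.38929196] gap 44.48388470065092
post [601.05947282 244.32407665] [19.87178477 98.26261324] gap 42.66690500024838
n in tool [2.71774027e-02 4.90078673e-05 9.99630625e-01]
```

View pics/t8.png

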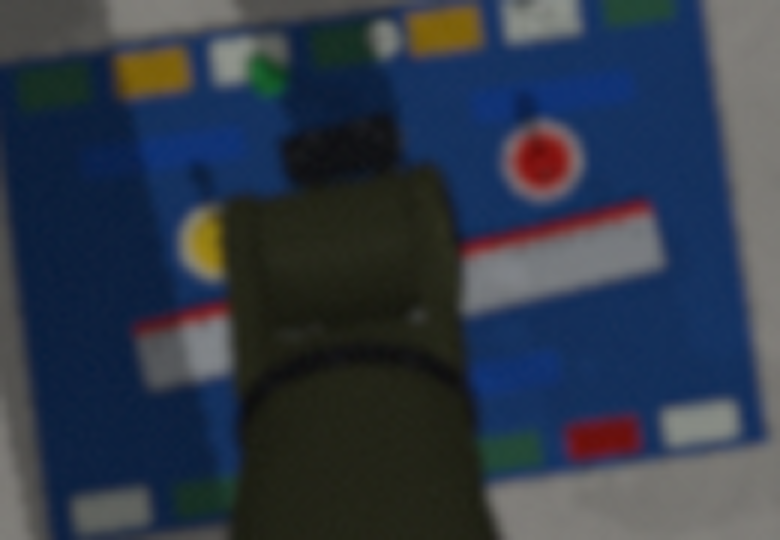

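View pics/s8.png

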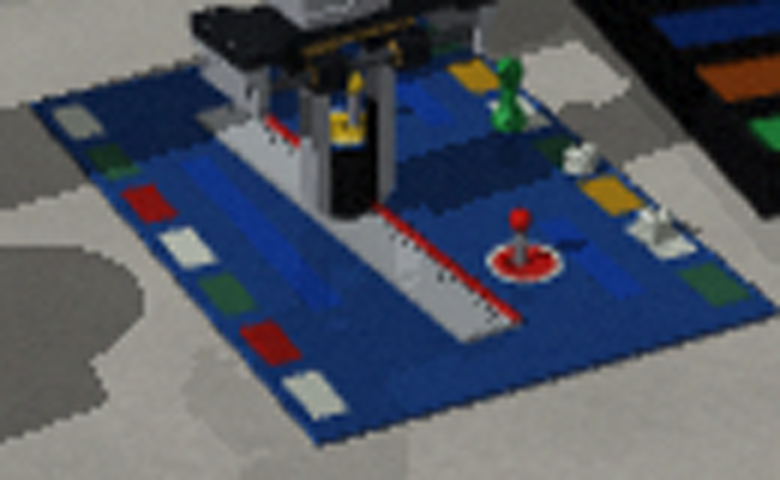

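```bash
python3 -c "
from h import *
a=np.radians(8.54);B=np.array([596,144.2])
M=np.array([[np.cos(a),np.sin(a)],[-np.sin(a),np.cos(a)]])
p=cam('side')
g=lambda p,x,y,ox,oy,z:onz(p,(x/6+ox-.42,y/6+oy-.42),z)[:2]
D=g(p,525,262,185,140,6);b=g(p,519,219,185,140,37)
E1=g(p,522,322,185,140,11);E0=g(p,378,206,185,140,11)
u=(E1-E0)/np.linalg.norm(E1-E0);n=np.array([-u[1],u[0]])
print('side disc',M@(D-B),'ball',M@(b-B),'yaw',np.degrees(np.arctan2(u[1],u[0])),'gap ball-edge',(b-E1)@n,(D-E1)@n)
p=cam('top')
D=g(p,543,160,130,130,6);E1=g(p,652,205,130,130,11);E0=g(p,137,331,130,130,11)
u=(E1-E0)/np.linalg.norm(E1-E0);n=np.array([-u[1],u[0]])
Y=g(p,216,243,130,130,6)
print('top red disc',M@(D-B),'gap',(D-E1)@n,'yaw',np.degrees(np.arctan2(u[1],u[0])),np.linalg.norm(E1-E0))
b=g(p,541,152,130,130,37);print(M@(b-B),(b-E1)@n)
"
```

```text
side disc [  33.88470009 -106.26158961] ball [  29.12236835 -106.13905273] yaw -76.1858230475513 gap ball-edge 39.10075613156391 43.83166143802782
top red disc [  40.55567018 -106.42360021] gap 43.404823069131204 yaw -76.0236952354987 321.1403601550117
[  41.33744262 -106.9389307 ] 44.134257246357876
```

```bash
python3 -m jog '[0,0,0,0,0,0,0,0,0,0,0,0,0,0,0,0,0,0,0,0,0,0,0,0]' 15 4
python3 -m jog '[0,0,3,0,0,0,0,0,7,0,0,0,0,0,12,0,0,0,0,0,17,0,0,0,0,0,21,0,0,0,0,0,24,0,0,0,0,0,26,0,0,0,0,0,26,0,0,0,0,0,26,0,0,0]'
cat > look.py <<'E'
from h import *
import sys
t=sys.argv[1]
F=[];s0=manip.read_state()
for i in range(6):
    s=manip.read_state();F.append(s['wrist_force']);p=cam('wrist','w'+t)
F=np.array(F);R0=R.from_euler('xyz',s['eef_rot'])
print('F tool',R0.inv().apply(F.mean(0)).round(2),'pos',s['eef_pos'].round(2),s['eef_rot'].round(4),'gap',s['finger_gap'],'clk',s['clock'])
im=p['img'][:,:,::-1];A=cv2.resize(im[0:250,200:420],None,fx=2.2,fy=2.2,interpolation=cv2.INTER_CUBIC)
q=cam('side');im=q['img'][:,:,::-1];Bm=cv2.resize(im[150:205,240:300],None,fx=5,fy=5,interpolation=cv2.INTER_CUBIC)
out=np.zeros((550,800,3),np.uint8);out[:A.shape[0],:A.shape[1]]=A;out[:Bm.shape[0],490:490+Bm.shape[1]]=Bm
cv2.imwrite('pics/l'+t+'.png',out)
E
python3 look.py 9
```

```text
clock: 10.98
eef_pos: [564.6, 135.5, 34.7]
eef_rot: [-1.571, 0.0, -1.327]
wrist_force: [0.3, 0.6, 0.1]
finger_gap: 26.1
clock: 11.73
eef_pos: [590.1, 141.9, 34.8]
eef_rot: [-1.57, -0.0, -1.327]
wrist_force: [0.3, 1.5, -0.0]
finger_gap: 26.1
F tool [-0.36  0.45  0.51] pos [589.79 141.82  34.75] [-1.5708  0.     -1.3267] gap 25.57297694057469 clk 11.9833
```

View pics/l9.png

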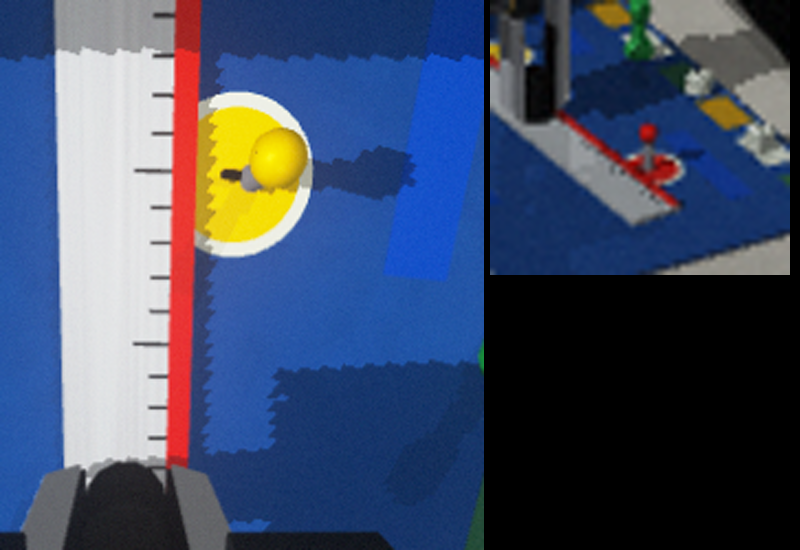

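```bash
python3 -m jog '[0,0,1,0,0,0,0,0,2,0,0,0,0,0,3,0,0,0,0,0,4,0,0,0,0,0,5,0,0,0,0,0,5.5,0,0,0,0,0,6,0,0,0,0,0,6,0,0,0]'
python3 look.py 10
```

```text
clock: 12.75
eef_pos: [595.8, 143.3, 34.7]
eef_rot: [-1.571, -0.0, -1.327]
wrist_force: [-0.8, -0.4, 0.7]
finger_gap: 26.0
F tool [ 0.17 -0.07 -0.05] pos [595.76 143.3   34.75] [-1.5705 -0.     -1.3267] gap 26.02591142094348 clk 13.0
```

View pics/l10.png

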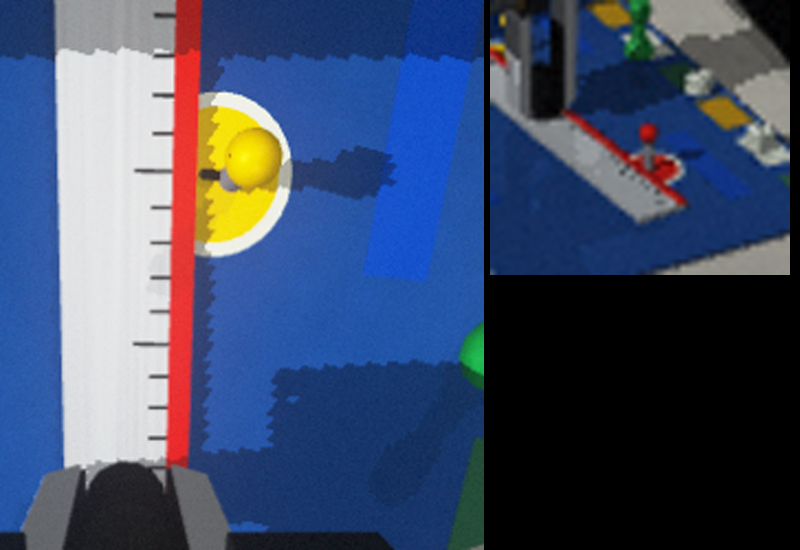

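```bash
python3 -m jog '[0,0,0.5,0,0,0,0,0,1,0,0,0,0,0,1.5,0,0,0,0,0,2,0,0,0,0,0,2.5,0,0,0,0,0,3,0,0,0,0,0,3,0,0,0,0,0,3,0,0,0]'
python3 look.py 11
```

```text
clock: 13.77
eef_pos: [598.6, 144.1, 34.7]
eef_rot: [-1.571, 0.0, -1.327]
wrist_force: [-2.7, 1.1, 2.8]
finger_gap: 25.4
F tool [-1.98 -1.64 -2.39] pos [598.62 144.07  34.73] [-1.5707e+00  1.0000e-04 -1.3268e+00] gap 26.161268146006407 clk 14.0167
```

View pics/l11.png

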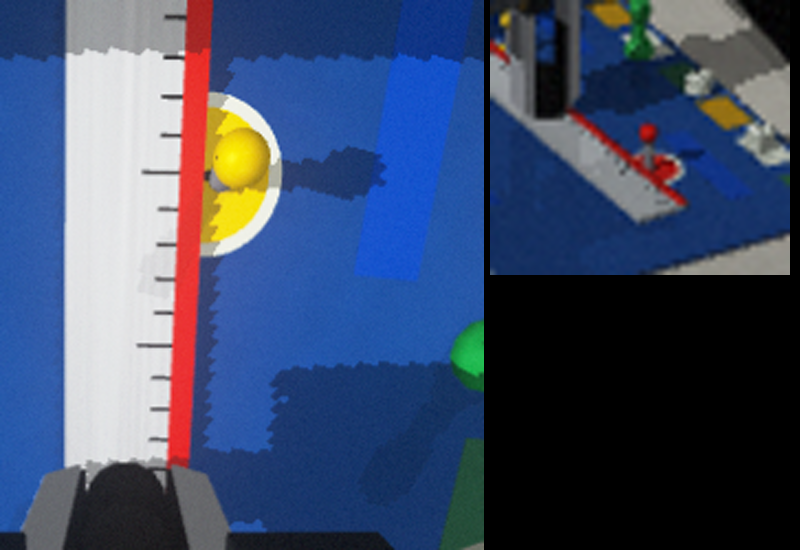

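```bash
python3 -m jog '[0,0,0,0,0,0,0,0,0,0,0,0,0,0,0,0,0,0]' 28.5
python3 look.py 12
```

```text
clock: 14.37
eef_pos: [598.8, 143.9, 34.8]
eef_rot: [-1.57, -0.0, -1.327]
wrist_force: [-0.2, -0.1, -0.2]
finger_gap: 28.6
F tool [ 0.25  0.46 -0.13] pos [598.66 143.97  34.77] [-1.5707e+00 -1.0000e-04 -1.3267e+00] gap 28.260230974467913 clk 14.6167
```

```bash
python3 -m jog '[0,0,0.4,0,0,0,0,0,0.8,0,0,0,0,0,1.2,0,0,0,0,0,1.5,0,0,0,0,0,1.5,0,0,0,0,0,1.5,0,0,0]'
python3 look.py 13
```

```text
clock: 15.22
eef_pos: [599.9, 144.4, 34.7]
eef_rot: [-1.571, 0.0, -1.327]
wrist_force: [-2.0, -0.5, 0.5]
finger_gap: 28.3
F tool [-0.05 -1.39 -2.05] pos [599.98 144.36  34.73] [-1.571   0.     -1.3267] gap 28.75204717774177 clk 15.4667
```

View pics/l13.png

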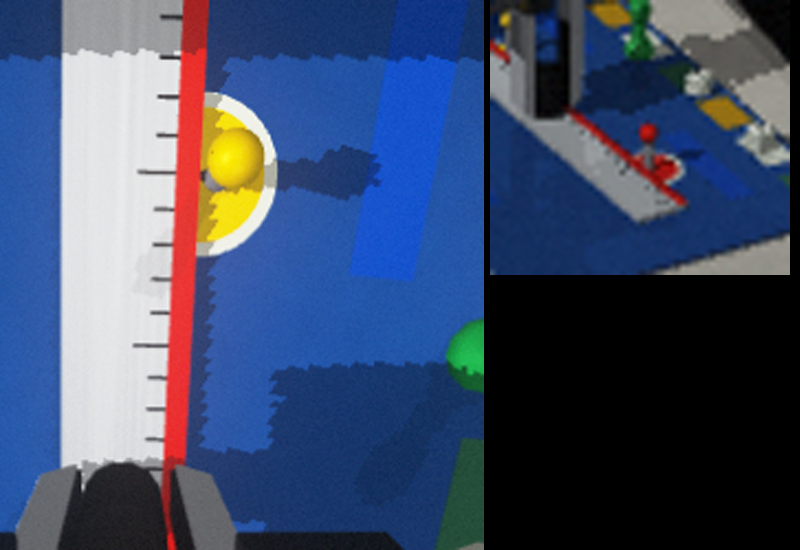

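```bash
python3 -m jog '[0,0,0.3,0,0,0,0,0,0.6,0,0,0,0,0,0.6,0,0,0]'
python3 look.py 14
```

```text
clock: 15.82
eef_pos: [600.7, 144.6, 34.7]
eef_rot: [-1.571, 0.0, -1.327]
wrist_force: [-2.0, 0.5, 1.1]
finger_gap: 28.6
F tool [-0.85 -0.95 -1.54] pos [600.67 144.55  34.73] [-1.5707  0.     -1.3267] gap 28.54551827262292 clk 16.0667
```

View pics/l14.png

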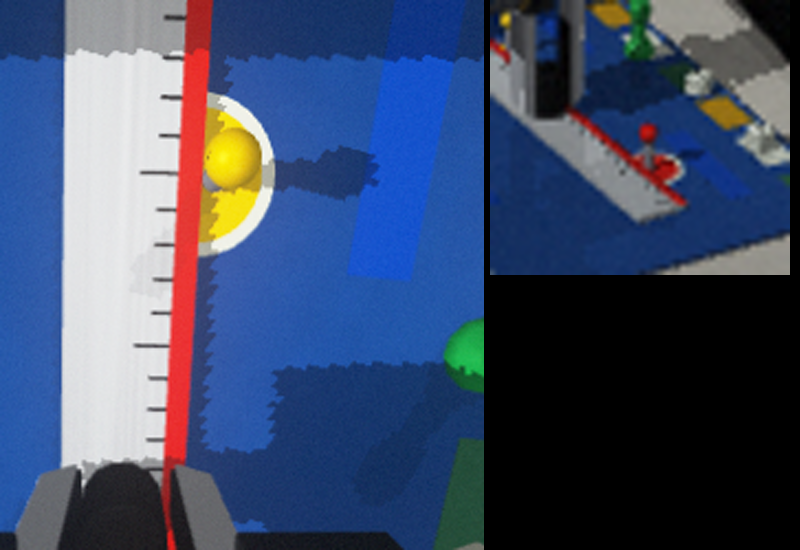

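```bash
python3 -m jog '[0,0,0.2,0,0,0,0,0,0.4,0,0,0,0,0,0.4,0,0,0]'
python3 look.py 15
```

```text
clock: 16.42
eef_pos: [600.9, 144.6, 34.7]
eef_rot: [-1.571, 0.0, -1.327]
wrist_force: [-3.0, 1.1, 1.5]
finger_gap: 28.6
F tool [-1.27 -2.19 -3.85] pos [600.91 144.59  34.73] [-1.5711  0.     -1.3268] gap 28.77468101122126 clk 16.6667
```

View pics/l15.png

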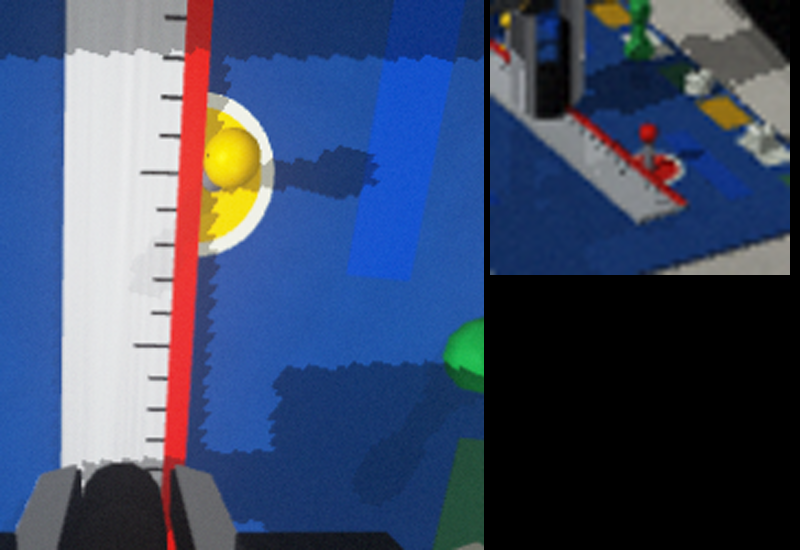

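```bash
python3 -m jog '[0,0,0.1,0,0,0,0,0,0.1,0,0,0,0,0,0.1,0,0,0,0,0,0.1,0,0,0,0,0,0.1,0,0,0,0,0,0.1,0,0,0]'
python3 look.py 16
```

```text
clock: 17.27
eef_pos: [601.0, 144.6, 34.7]
eef_rot: [-1.571, -0.0, -1.327]
wrist_force: [-5.6, 0.4, 2.5]
finger_gap: 28.6
F tool [-1.05 -3.18 -5.19] pos [600.94 144.58  34.71] [-1.5713 -0.     -1.3267] gap 28.79783453293274 clk 17.5167
```

```bash
python3 -c "
import cv2,numpy as np
I={k:cv2.imread(f'pics/w{k}.png') for k in ['12','14','15','16']}
for k,v in I.items():
    g=v.astype(float)
    # rear edge of bar (blue->white) & red edge sub-pixel at rows, knob extents
    out=[]
    for r in (60,100,150):
        row=g[r-3:r+4].mean(0); d=row[:,2]  # red channel
        seg=d[215:245]; gr=np.clip(np.diff(seg),0,None); e=215.5+(gr*np.arange(len(gr))).sum()/gr.sum()
        rg=row[265:300,2]-row[265:300,0]; m=np.clip(rg-40,0,None); c=265+(m*np.arange(35)).sum()/m.sum()
        out.append((round(e,2),round(c,2)))
    print(k,out)
z=np.hstack([cv2.resize(I[k][195:275,205:310],None,fx=3.6,fy=3.6,interpolation=cv2.INTER_CUBIC) for k in ('14','16')])
z=np.clip(z.astype(float)*2.2,0,255).astype(np.uint8)
cv2.imwrite('pics/kn.png',z);print(z.shape)
"
```

```text
12 [(np.float64(229.13), np.float64(290.61)), (np.float64(229.1), np.float64(290.13)), (np.float64(229.11), np.float64(283.3))]
14 [(np.float64(228.53), np.float64(290.39)), (np.float64(228.48), np.float64(289.65)), (np.float64(228.05), np.float64(282.11))]
15 [(np.float64(228.77), np.float64(290.5)), (np.float64(228.35), np.float64(289.76)), (np.float64(228.09), np.float64(282.16))]
16 [(np.float64(228.64), np.float64(290.49)), (np.float64(228.43), np.float64(289.74)), (np.float64(227.82), np.float64(282.14))]
(288, 756, 3)
```

View pics/kn.png

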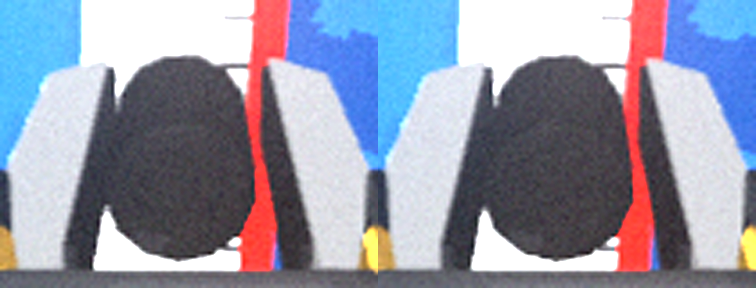

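```bash
python3 -m jog '[0,0,-0.2,0,0,0,0,0,-0.4,0,0,0,0,0,-0.6,0,0,0,0,0,-0.9,0,0,0,0,0,-1.2,0,0,0,0,0,-1.5,0,0,0,0,0,-1.7,0,0,0,0,0,-1.7,0,0,0]'
python3 look.py 17
python3 -m jog '[0,0,0,0,0,0,0,0,0,0,0,0,0,0,0,0,0,0,0,0,0,0,0,0,0,0,0,0,0,0,0,0,0,0,0,0]' 60
python3 look.py 18
```

```text
clock: 18.28
eef_pos: [599.5, 144.2, 34.8]
eef_rot: [-1.571, -0.0, -1.327]
wrist_force: [0.5, -0.1, 0.0]
finger_gap: 28.5
F tool [ 0.28 -0.13  0.34] pos [599.49 144.2   34.73] [-1.5708 -0.     -1.3268] gap 28.676306947774275 clk 18.5333
clock: 19.13
eef_pos: [599.5, 144.2, 34.7]
eef_rot: [-1.571, 0.0, -1.327]
wrist_force: [-0.3, 0.3, -0.4]
finger_gap: 59.8
F tool [-0.12 -0.38  0.08] pos [599.45 144.24  34.73] [-1.5708  0.     -1.3268] gap 59.98242075613043 clk 19.3833
```

View pics/l18.png

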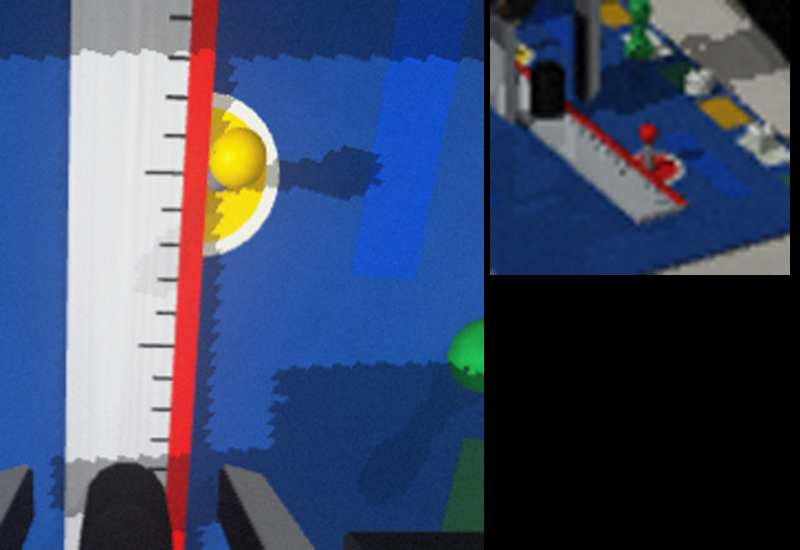

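```bash
python3 -m jog '[0,-6,0,0,0,0,0,-20,0,0,0,0,0,-40,0,0,0,0,0,-60,0,0,0,0,20,-80,0,0,0,0,50,-95,0,0,0,0,85,-100,0,0,0,0,120,-100,0,0,0,0,150,-100,0,0,0,0,150,-100,0,0,0,0]'
python3 -m jog '[0,0,0,0,0,0,0,0,0,0,0,0,0,0,0,0,0,0]'
python3 -c "
from h import *
p=cam('wrist','w19');s=manip.read_state();print(s['eef_pos'],s['wrist_force'])
im=p['img'][:,:,::-1];cv2.imwrite('pics/w19z.png',cv2.resize(im[0:240,180:420],None,fx=2.5,fy=2.5,interpolation=cv2.INTER_CUBIC))"
```

```text
clock: 20.32
eef_pos: [636.5, -6.2, 135.3]
eef_rot: [-1.57, -0.001, -1.331]
wrist_force: [-0.7, 0.3, -0.2]
finger_gap: 59.8
clock: 20.57
eef_pos: [635.5, -0.1, 134.9]
eef_rot: [-1.571, 0.0, -1.326]
wrist_force: [-0.9, 0.4, 0.6]
finger_gap: 59.6
[ 6.35546504e+02 -6.87221762e-02  1.34892092e+02] [-0.12024284 -0.15295814  0.71321953]
```

View pics/w19z.png

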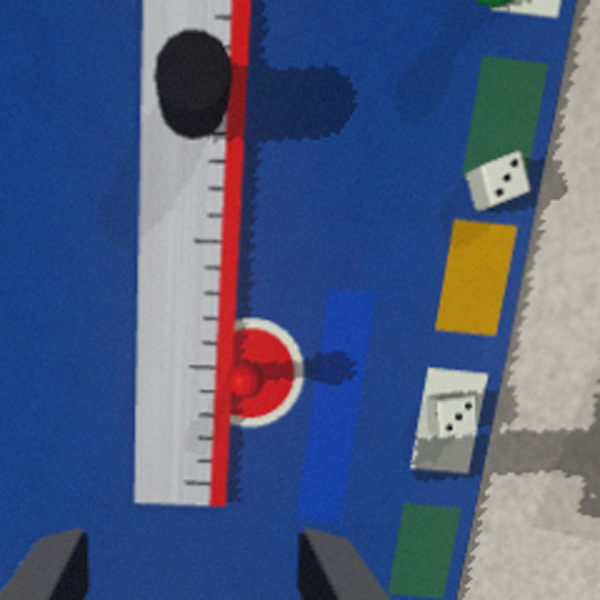

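```bash
python3 -m jog '[-40,-20,0,0,0,0,-80,-20,0,0,0,0,-120,-20,0,0,0,0,-160,-20,0,0,0,0,-200,-20,0,0,0,0,-235,-20,0,0,0,0,-235,-20,0,0,0,0,-235,-20,0,0,0,0]'
python3 -m jog '[0,0,0,0,0,0,0,0,0,0,0,0,0,0,0,0,0,0]'
python3 -c "
from h import *
p=cam('wrist','w20')
im=p['img'][:,:,::-1];cv2.imwrite('pics/w20z.png',cv2.resize(im[0:240,180:420],None,fx=2.5,fy=2.5,interpolation=cv2.INTER_CUBIC))
s=manip.read_state();print(s['clock'])
p=cam('top');im=p['img'][:,:,::-1]
cv2.imwrite('pics/t20.png',cv2.resize(im[110:230,110:270],None,fx=5,fy=5,interpolation=cv2.INTER_CUBIC))
"
```

```text
clock: 21.28
eef_pos: [577.9, 229.1, 154.8]
eef_rot: [-1.571, 0.0, -1.323]
wrist_force: [0.9, 0.1, -0.6]
finger_gap: 60.0
clock: 21.53
eef_pos: [579.2, 225.8, 154.8]
eef_rot: [-1.571, -0.0, -1.328]
wrist_force: [-0.3, -0.7, 0.3]
finger_gap: 60.2
21.5833
```

View pics/w20z.png

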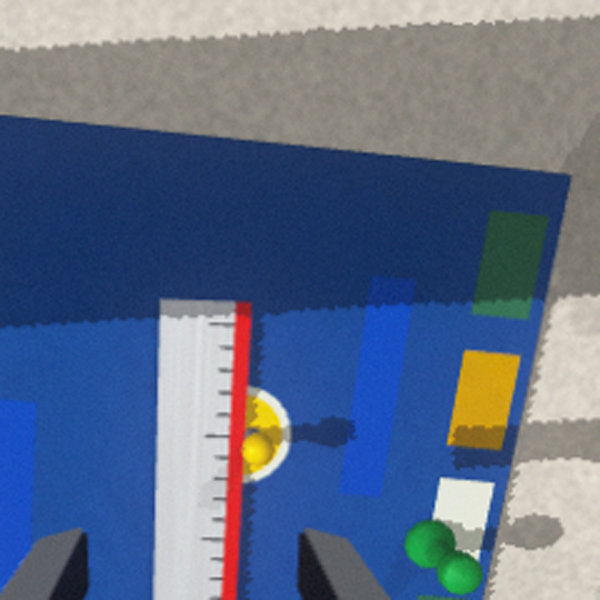

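View pics/t20.png

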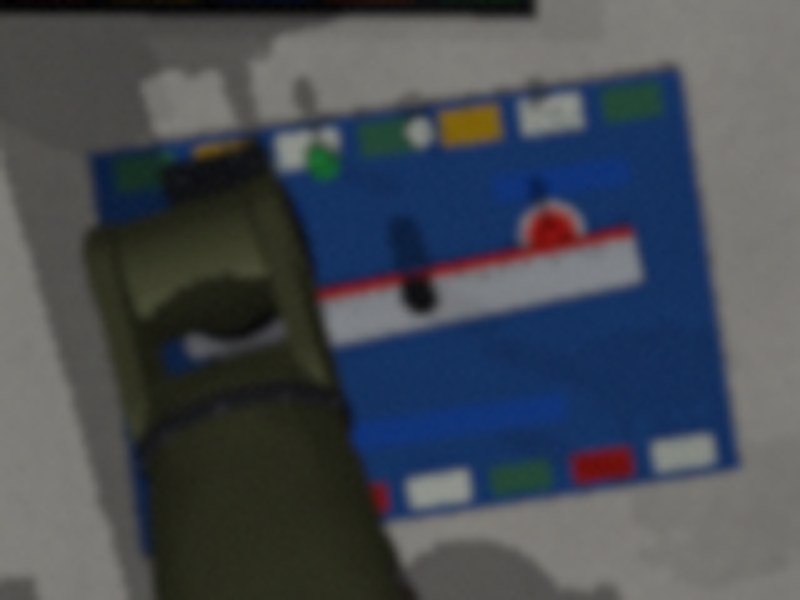

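```bash
python3 -c "
from h import *
p=cam('wrist');s=manip.read_state()
n=np.array([np.cos(np.radians(14)),np.sin(np.radians(14))])
def gap(p,ball,e): return (onz(p,ball,37)-onz(p,e,11))[:2]@n-4
print('yel',gap(p,(282.6,179),(276.5,179)))
q=dict(p);q['origin']=np.array(p['origin'])+np.array([635.55,-.07,134.89])-s['eef_pos']
print('red',gap(q,(277.8,152),(271.8,152)))
"
```

```text
yel 0.4514314360083187
red 0.24939124326474715
```

```bash
python3 -c "
from h import *
print(manip.sign_off())"
```

```text
the job is handed in; nothing more can be done
None
```

The straightedge is lying flat on the board with its red edge against both pins, and I handed the job in at about 22 s of the 64 s allowed.

- **Moves:** I gripped it by the knob, carried it over and set it down about 35 mm short of the pins. I then slid it forward with a light grip. When it met the red pin first, I opened the fingers slightly around the knob so it could swing onto the yellow pin.
- **Pressing:** I held it against both pins for over 0.5 s. The measured push peaked at about 5.2 N in total. Taking off the drag, I estimate about 2 N on each pin, but the two pins' forces were not measured separately. The pictures showed no tilt of the bar under that push.
- **Release:** I backed off, opened the fingers and lifted clear.
- **Last checks:** The gap from edge to post measured about 0.25 mm at red and 0.45 mm at yellow, both close to the measuring error. The wrist force was near zero. The dice, pawn, phone and cards were never approached, and the dice and pawn looked undisturbed in the last pictures.
- **Not confirmed or disagreed:**
  - The feelers were hidden under the edge at the end, so I inferred that they are pushed in from the small gaps.
  - Early estimates of the red post's position differed by about 5 mm between the side and top cameras, so I settled it by touch.

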